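# Fetch the clamp key off its hooks and tighten the fixture clamp

### The arm

A 7-joint arm with a two-finger parallel gripper is mounted at the origin on the work surface. World frame = base frame: x ahead of the robot, y to its left, z up, the work surface at z = 0. Lengths are in mm, angles in rad, forces in N, time in s.
With the tool pointing down it reaches from about 400 to 875 mm from the base axis. Payload 4.4 kg.
Tool frame: the origin (TCP) lies at the very end of the fingers, on their centre line; the grasp point (between the pads) lies 19 mm behind it; z points along the fingers, y is the direction in which the jaws open and shut (so a half turn about z gives the same grasp; the last joint's range is limited). The gripper opens to 85 mm and grips with 20 to 120 N. Pads are 22 mm wide; open, the fingers measure 114 mm over their backs; the gripper's body (76 mm by 85 mm) begins 54 mm behind the grasp point. The pads swing forward as they close: fully open they stand 13 mm farther back than shut.
Start: joints at [1.28, 0.628, 0.038, 1.517, -0.027, 0.996, -0.02], TCP at [144.92, -633.653, 231.313] pointing down, gripper open.
Joint ranges: [-3.06, 3.06], [-0.37, 2.12], [-1.25, 1.32], [0.18, 2.47], [-1.1, 4.24], [0.23, 1.98], [-2.94, 2.94]. Speed limits (rad/s): [2.57, 2.57, 3.14, 3.14, 3.14, 3.14, 3.14].

### API

Orientations are given as [roll, pitch, yaw] about the fixed x, y, z axes, in that order (R = Rz(yaw) Ry(pitch) Rx(roll)).
In Python, from cell import read_state, get_image, finish_job gives the robot as it stands.
- The arm moves only by the tool carry_out, never from a script. Its argument "series" is a list that holds one entry, the list of rows, each a list of 7 numbers: the shift along the tool's x, y, z in cm, then the turn, a rotation vector about the tool's x, y, z in rad, then the finger opening in cm, from 0 to 8.54. In form: [[[x, y, z, wx, wy, wz, grip], ...]]. A call has 1 to 5 rows; each row is the pose to reach, as a shift and turn from the pose commanded when the call began, along the tool's axes at that moment; what a row does not reach only later rows make up. A row lasts 1/12 s, in which the tool goes at most 41.7 mm and 7.16 degrees, less where a joint would pass 70% of its speed; a pose out of reach is approached as far as the arm can. A call with a gripper value outside its range is refused whole. The fingers move at their own pace and stop on an object; the grip force is fixed at half the most. Time passes only in rows, so rows that repeat a pose let the fingers close. It gives the time, the measured TCP pose, the force and the opening at its end, in the units of the state.
- read_state(): the state, without advancing time (a new reading comes with each control period).
- get_image(name): name is "scene" or "top" or "wrist"; returns a dict with "img" (480x640x3 uint8, blue, green, red), "z_map" (480x640 float32, mm along the optical axis (not along the pixel's ray), 0 where there is no reading), "mtx" (3x3 intrinsics, pixels), "T" (4x4, takes a point from camera to world coordinates); the wrist camera has in their place "T_tool_cam" (4x4, takes a point from camera to tool coordinates, whose origin is the TCP and whose axes are the flange's). Camera axes: x right, y down, z forward; pixel columns grow to the right and rows downward; lengths in mm; the calibration is good to about 2 mm. The wrist camera is an equidistant fisheye: a pixel r from the principal point sees the ray r / f radians off the axis. A picture is of the moment at which its call begins: read the wrist's pose just before it.
- finish_job(): hands the job in, once; it reports no verdict.
The state is a dict: "clock": time; "qpos": joint angles; "qd": joint speeds; "tau": joint torques, N m; "eef_pos": TCP position; "tool_rot": TCP orientation; "force": force on the tool from outside, world axes, zero at the start; "torque": the same for the moment, N m; "width": finger opening in mm.
Only numpy, scipy, OpenCV 4.12 (cv2) and the standard library are available. Lean on these libraries where they do the work, as an engineer would, in place of code of your own. Each camera call takes 0.05 s, during which the arm holds its last target.

### The job

Lift the T-handled key with the square socket off its two hooks, fit its socket fully home over the square screw head of the clamping fixture, then turn it clockwise (seen from above) until the screw comes up against its stop. Let go and leave the key standing upright on the tightened screw; do not drop the key, leave the other key hanging, and do not disturb anything else on the bench.

Things in the scene. Friction and masses are not known exactly. Their poses are not given: they have to be found in the camera images.
- socket_key_hub (a point): Middle of the square hub (24 x 24 mm, 42 mm high) at the top of the steel T-handled key to use (0.35 to 0.55 kg, 155 mm long). Local z up the stem, y along the cross bar: 12 mm round, 130 mm long, through the hub 4 mm below this point. Grip the hub from above on its two faces that look along local x, fingers in front of and behind the bar, between the hooks.
- socket_key: The same key; origin at the foot, same axes. 16 mm round stem, 34 mm high square sleeve (32.5 mm outside) at the bottom. It hangs upright, its bar resting in two hooks 42 mm either side of the hub, and swings about the bar if pushed.
- socket_key_foot (a point): Middle of the key's socket mouth, its lowest end, 134 mm below the hub point. The socket opens downward, 22.5 mm square and 20 mm deep, sides parallel to the key's x and y.
- pin_key_hub (a point): Middle of the hub of the other T-handled key, to be left hanging: same hub, bar, length and axes, but its lower end is a slim round pin 12 mm across, with no square sleeve.
- stand_a_hang (a point): On the fixed hook stand that always carries the socket key: midway between its two hooks, on the axis of the hanging bar, 200 mm above the bench. Local x points back to the stand's two uprights (90 mm behind), y along the bar. Two 8 mm prongs at y = +-42 mm pass under the bar and turn up in front; the tips reach 19 mm above the bar's axis, so lift 26 mm or more, then leave towards -x.
- stand_b_hang (a point): The same point of the second, equal stand, which always carries the pin key. The two stands may change sides.
- screw_top (a point): Centre of the flat top of the clamp screw's square steel head, 82 mm above the bench. Axes are the fixture's and do not turn with the screw. Head 20 mm square, its top 4 mm chamfered to 15 mm; it stands 24 mm above a 34 mm round washer. The socket goes 20 mm down over it, with 1.2 mm play each side; it drops on within 7 degrees of lining up, otherwise it stops on the chamfer, 2 to 7 mm down.
- fixture: The fixed clamping fixture; origin under its centre, below the screw. Base plate 100 (x) x 140 (y) mm, grey strap along y. The screw's angle is not reported: it starts 0.4 to 1.2 rad short of its hard stop and turns clockwise from above against 0.35 N m of friction. At the stop the head's sides, and so the key's cross bar, are parallel to the fixture's x or y.
- oil_bottle: Bystander, not to be moved: grey plastic bottle, 60 mm across, 115 mm tall. Origin at its underside.
- bearing: Bystander, not to be moved: steel ring lying flat, 72 mm across, 18 mm high. Origin at its underside.
- wrench: Bystander, not to be moved: open-ended spanner lying flat, 170 mm. Origin at its underside.
- chip_brush: Bystander, not to be moved: bench brush lying flat, 200 mm. Origin at its underside.
- bolt_jar: Bystander, not to be moved: clear jar with a metal lid, 64 mm across, 75 mm tall. Origin at its underside.
- gauge_block: Bystander, not to be moved: dark steel block, 90 x 40 x 30 mm. Origin at its underside.

How it is judged (in metres and radians):
On the way, in this order (a step that is already met when the one before it is completed fails the run):
1. the socket key is up and clear of its hooks, hanging upright from the gripper (horizontal distance between socket_key_hub and stand_a_hang above 0.06 m and height (world z) of socket_key_foot above 0.06 m and angle between socket_key_hub's own z axis and vertical below 0.4 rad), for 0.1 s.
2. the socket is home on the screw head while the screw is still loose (cross bar more than 12 degrees off square with the fixture) (z of socket_key_foot in the frame of screw_top below -0.016 m and horizontal distance between socket_key_foot and screw_top below 0.005 m and angle between socket_key_hub's own z axis and vertical below 0.17 rad and angle between the x axis of socket_key_hub and the x axis of screw_top, either way round above 0.21 rad and angle between the y axis of socket_key_hub and the x axis of screw_top, either way round above 0.21 rad), for 0.1 s.
At the end, for the whole second after the job is handed in: The socket key stands on the screw head: socket mouth at least 16 mm below the head's top and within 5 mm of its axis, key within 10 degrees of upright, at rest and released, with its cross bar parallel to the fixture's x or y axis within 0.2 rad (screw against its stop) (z of socket_key_foot in the frame of screw_top below -0.016 m and horizontal distance between socket_key_foot and screw_top below 0.005 m and angle between socket_key_hub's own z axis and vertical below 0.17 rad and (angle between the x axis of socket_key_hub and the x axis of screw_top, either way round below 0.2 rad or angle between the y axis of socket_key_hub and the x axis of screw_top, either way round below 0.2 rad) and linear speed of socket_key below 0.02 m/s); the robot touches nothing.
It fails at once if the socket key is dropped or put down low (height (world z) of socket_key_foot below 0.04 m).
It fails at once if the other key is unhooked (distance of pin_key_hub from where it was at the start of the episode above 0.02 m).
It fails at once if another thing on the bench is pushed about (distance of any of oil_bottle, bearing, wrench, chip_brush, bolt_jar, gauge_block from where it was at the start of the episode above 0.03 m).
It also fails if it takes over 64 s, if anything falls off the work surface, if the arm or the gripper's body presses on something with over 40 N, if the wrist force passes 120 N, or if a joint passes its speed limit or range.

## Working session

There is one attempt and no reset: what is moved stays moved. The work goes in short steps, Python scripts to look and compute and a tool call to move; the robot and the scene stay as the last step left them, time stands still between calls to the robot, and variables do not carry over. Pictures are saved under pics/ and viewed, and the job is handed in when it is done.

Besides the shell and the picture viewer there is one more tool, called by a JSON object that holds its "name" and its "arguments". carry_out: Moves the arm, as the interface text tells. Its arguments: {"type":"object","properties":{"series":{"type":"array","items":{"type":"array","items":{"type":"array","items":{"type":"number"}}}}},"required":["series"]}

```bash
ls; mkdir -p pics; python3 - <<'E'
from cell import *
import cv2,numpy as np
s=read_state();print(s)
for n in("scene","top","wrist"):
    d=get_image(n);cv2.imwrite(f"pics/{n}0.png",d["img"]);np.savez(f"{n}0.npz",**d)
    print(n,d["mtx"],d.get("T",d.get("T_tool_cam")))
E
```

```text
pics
{'clock': 0.0, 'qpos': array([ 1.28019038,  0.62934583,  0.03841853,  1.51834448, -0.02702687,
        0.99628417, -0.02000041]), 'qd': array([-5.05689873e-04, -5.30897012e-04,  5.13946072e-05,  1.61590275e-03,
        7.15094967e-04,  5.34261155e-04, -1.53603976e-03]), 'tau': array([ 5.86218903e-04, -5.63391852e+01,  1.22604668e+00, -1.93438947e+01,
        1.07987429e-02,  1.06688321e-02, -1.60874697e-05]), 'eef_pos': array([ 144.81068088, -633.0404086 ,  230.39635331]), 'tool_rot': array([-3.13972762e+00, -1.22516110e-05,  2.24810379e-01]), 'force': array([-0.4184453 , -0.56501666, -0.59620866]), 'torque': array([0.01630558, 0.00511302, 0.04013448]), 'width': 85.46179473157798}
scene [[572.53126626   0.         322.69874359]
 [  0.         572.53126626 237.651933  ]
 [  0.           0.           1.        ]] [[ 8.21169956e-01  4.81272414e-01 -3.06686757e-01  9.26081933e+02]
 [ 5.70603837e-01 -6.83425859e-01  4.55346414e-01 -5.95258521e+02]
 [ 9.54800800e-03 -5.48913435e-01 -8.35824668e-01  1.21773103e+03]
 [ 0.00000000e+00  0.00000000e+00  0.00000000e+00  1.00000000e+00]]
top [[540.95395403   0.         319.55860352]
 [  0.         540.95395403 237.80462569]
 [  0.           0.           1.        ]] [[ 1.67425768e-02 -9.92848287e-01  1.18203070e-01  3.94172699e+02]
 [-9.99849906e-01 -1.60981930e-02  6.40423679e-03  2.59731030e+00]
 [-4.45557968e-03 -1.18292552e-01 -9.92968791e-01  1.44209856e+03]
 [ 0.00000000e+00  0.00000000e+00  0.00000000e+00  1.00000000e+00]]
wrist [[371.64829954   0.         317.14891042]
 [  0.         371.64829954 241.24180547]
 [  0.           0.           1.        ]] [[ 1.24963673e-03 -9.56046585e-01 -2.93212151e-01  7.50745271e+01]
 [ 9.99998988e-01  1.39397181e-03 -2.83298342e-04 -2.71708781e-01]
 [ 6.79575884e-04 -2.93211500e-01  9.56047360e-01 -1.42389634e+02]
 [ 0.00000000e+00  0.00000000e+00  0.00000000e+00  1.00000000e+00]]
```

View pics/scene0.png

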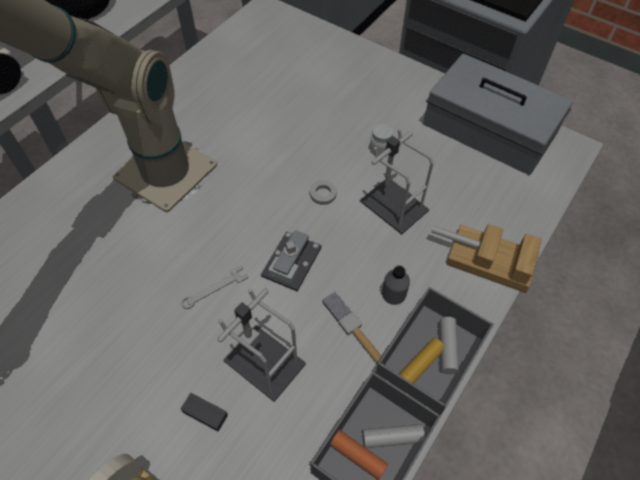

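View pics/top0.png

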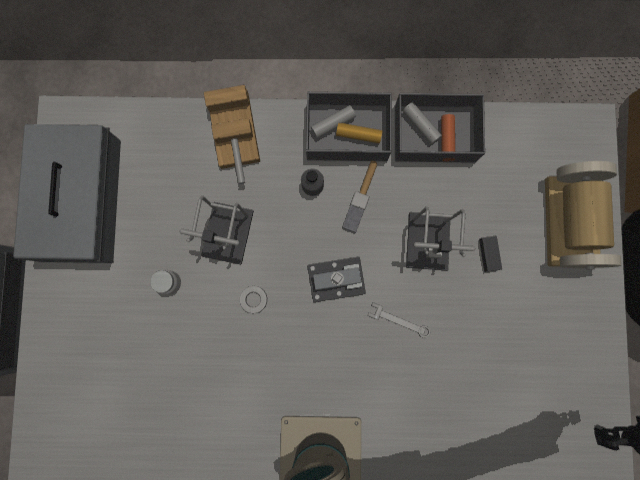

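View pics/wrist0.png

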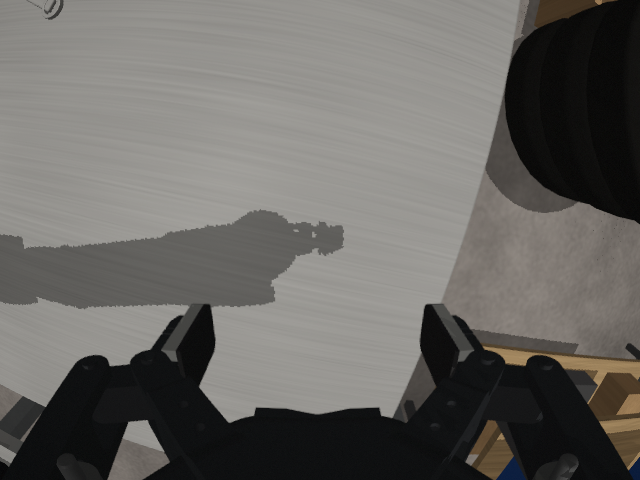

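```bash
python3 - <<'E'
import cv2,numpy as np
s=cv2.imread("pics/scene0.png");t=cv2.imread("pics/top0.png")
def c(im,x,y,w=100,h=100): return cv2.resize(im[y:y+h,x:x+w],(400,300*h//75),interpolation=cv2.INTER_CUBIC)
def c(im,x,y,w=100,h=75): return cv2.convertScaleAbs(cv2.resize(im[y:y+h,x:x+w],(400,300),interpolation=cv2.INTER_CUBIC),alpha=1.8)
S1=cv2.convertScaleAbs(cv2.resize(s[280:400,200:320],(400,400),interpolation=cv2.INTER_CUBIC),alpha=1.8)
S2=cv2.convertScaleAbs(cv2.resize(s[120:240,340:460],(400,400),interpolation=cv2.INTER_CUBIC),alpha=1.8)
cv2.imwrite("pics/c1.png",np.hstack([S1,S2]))
cv2.imwrite("pics/c2.png",np.vstack([np.hstack([c(t,170,190),c(t,395,195)]),np.hstack([c(t,285,240),c(s,240,220)])]))
E
```

```text
(no output)
```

View pics/c1.png

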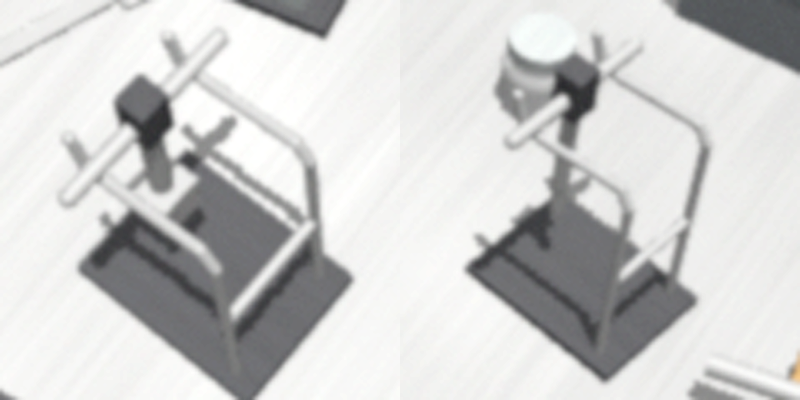

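View pics/c2.png

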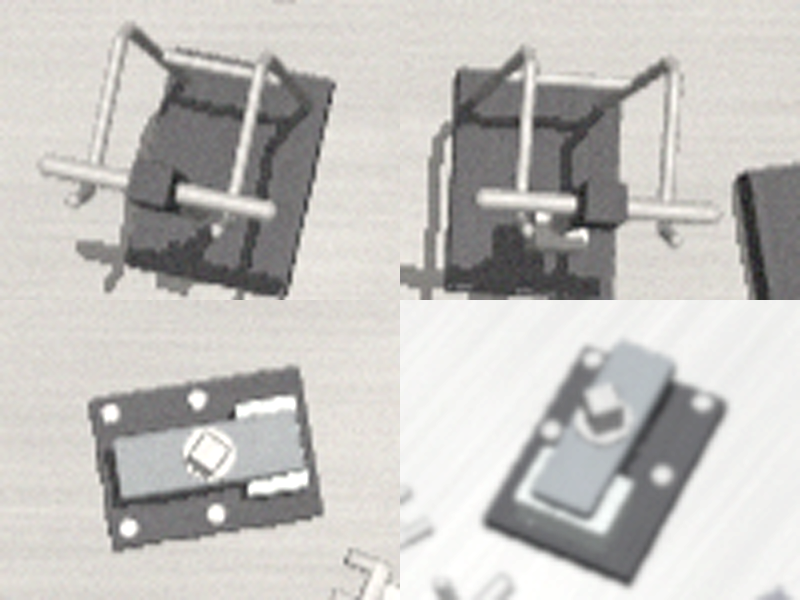

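```bash
cat > h.py <<'E'
import numpy as np,cv2
def cloud(d):
    z=d["z_map"].astype(float);K=d["mtx"];v,u=np.mgrid[0:480,0:640]
    P=np.stack([(u-K[0,2])/K[0,0]*z,(v-K[1,2])/K[1,1]*z,z],-1)@d["T"][:3,:3].T+d["T"][:3,3]
    P[z<=0]=np.nan;return P
def ray(d,u,v,h):
    K=d["mtx"];r=d["T"][:3,:3]@np.array([(u-K[0,2])/K[0,0],(v-K[1,2])/K[1,1],1]);o=d["T"][:3,3]
    return o+r*(h-o[2])/r[2]
E
python3 - <<'E'
from h import *
for n in("scene","top"):
    d=np.load(n+"0.npz");P=cloud(d);g=d["img"].max(-1)
    for nm,(x0,x1,y0,y1) in dict(R=(350,620,-420,-180),L=(350,620,180,420)).items():
        m=(P[...,0]>x0)&(P[...,0]<x1)&(P[...,1]>y0)&(P[...,1]<y1)
        bar=m&(P[...,2]>194)&(P[...,2]<240)
        Q=P[bar];print(n,nm,len(Q))
        hub=bar&(P[...,2]>217)
        print(" hub",hub.sum(),np.nanmedian(P[hub],0),np.nanmin(P[hub],0),np.nanmax(P[hub],0))
        q=Q[:,:2];b=P[m&(P[...,2]>198)&(P[...,2]<212)][:,:2]
        (vx,vy,cx,cy)=cv2.fitLine(b.astype(np.float32),cv2.DIST_HUBER,0,.01,.01).ravel()
        t=(b-[cx,cy])@[vx,vy];print(" bar dir",vx,vy,np.arctan2(vy,vx),"ctr",cx,cy,t.min(),t.max(),(np.array([cx,cy])+[vx,vy]*np.array((t.min()+t.max())/2)))
    m=(P[...,2]>75)&(P[...,2]<90)&(np.abs(P[...,1])<150)&(P[...,0]<620)&(P[...,0]>250)
    print(" screw",m.sum(),np.median(P[m],0),P[m].min(0),P[m].max(0))
    v,u=np.nonzero(m);print(u.min(),u.max(),v.min(),v.max())
E
```

```text
scene R 901
 hub 166 [ 527.15209188 -278.65210611  223.46288814] [ 506.79855887 -321.69743555  217.00918032] [ 540.71468921 -233.01664604  230.38555322]
 bar dir 0.05784519 0.9983256 1.5129188 ctr 529.90204 -281.2961 -66.82699428342497 74.86738545835884 [ 530.13458755 -277.28264794]
scene L 565
 hub 106 [540.7172446  261.53381778 223.2318394 ] [512.67012936 224.44466474 217.08153387] [554.50332062 307.92231451 230.91770643]
 bar dir 0.18528663 0.9826845 1.3844328 ctr 542.9333 258.13654 -64.95599271781374 75.00681514649581 [543.86443006 263.07492932]
 screw 66 [457.5957614  -37.00752702  80.1508514 ] [444.97209302 -48.96900111  75.0669768 ] [469.30994494 -25.33083914  86.32226576]
285 295 241 249
top R 625
 hub 133 [ 525.50612691 -275.30929684  223.9502139 ] [ 505.8059686  -319.87053012  217.0496316 ] [ 539.32824553 -229.30896305  230.67578068]
 bar dir 0.059160553 0.99824846 1.5116012 ctr 529.1606 -274.04218 -72.30575094164578 69.30306324846394 [ 529.07176316 -275.54088947]
top L 609
 hub 130 [538.99844744 265.4461658  224.34036598] [512.996344   224.99572479 217.20707395] [553.10493678 312.06809562 230.55830991]
 bar dir 0.18192829 0.9833118 1.3878492 ctr 542.22577 264.67523 -69.50947748464513 70.43637714766993 [542.31008368 265.13094761]
 screw 60 [457.67410724 -33.9960307   81.7483876 ] [445.22082176 -46.61664276  76.29516565] [470.2422964  -21.62893496  89.15757072]
332 342 272 282
```

```bash
cat >> h.py <<'E'
from scipy.spatial.transform import Rotation as Rn
def to(p,psi,roll=np.pi,s=None):
    from cell import read_state
    s=s or read_state();R=Rn.from_euler('xyz',s["tool_rot"]);T=Rn.from_euler('xyz',[roll,0,psi])
    d=R.inv().apply(np.array(p)-s["eef_pos"])/10;w=(R.inv()*T).as_rotvec()
    print("t",round(s["clock"],2),"pos",s["eef_pos"].round(1),"rot",s["tool_rot"].round(3),"F",s["force"].round(1),"M",s["torque"].round(2),"w",round(s["width"],1))
    print("shift",d.round(2),"rot",w.round(3),"rows",np.ceil(np.linalg.norm(d)/4.17),np.ceil(np.degrees(np.linalg.norm(w))/7.16))
def fix():
    d=np.load("top0.npz");P=cloud(d);return d,P
E
python3 - <<'E'
from h import *
to([457,-35,240],1.513)
# fixture orientation: base plate dark
d=np.load("top0.npz");im=d["img"]
roi=np.zeros((480,640),np.uint8);roi[250:310,300:372]=1
g=cv2.cvtColor(im,cv2.COLOR_BGR2GRAY);m=((g<115)&(roi>0)).astype(np.uint8)
m=cv2.morphologyEx(m,cv2.MORPH_CLOSE,np.ones((15,15)))
c=max(cv2.findContours(m,0,2)[0],key=cv2.contourArea)
b=cv2.boxPoints(cv2.minAreaRect(c));W=np.array([ray(d,u,v,10) for u,v in b])
print(b,W.round(1),W.mean(0))
for i in range(4):
    e=W[(i+1)%4]-W[i];print(np.linalg.norm(e).round(1),np.arctan2(e[1],e[0]).round(3))
# hub
for n,u0,v0 in(("top",430,235),):
    pass
E
```

```text
t 0.15 pos [ 144.8 -633.2  230.6] rot [-3.14   0.     0.225] F [ 1.1 -0.5 -0.6] M [ 0.03 -0.02  0.02] w 85.1
shift [ 43.77 -51.35  -0.87] rot [-1.000e-03 -1.000e-03 -1.288e+00] rows 17.0 11.0
[[305.94232 263.88922]
 [359.60846 255.30263]
 [366.0921  295.82526]
 [312.42596 304.41187]] [[ 494.4   46.8   10. ]
 [ 519.6  -95.3   10. ]
 [ 412.9 -113.2   10. ]
 [ 388.1   27.6   10. ]] [453.75780641 -33.51506576  10.        ]
144.2 -1.395
108.2 -2.975
143.0 1.745
108.0 0.178
```

{"name": "carry_out", "arguments": {"series": [[[43.8,-51.3,-4,0,0,-1.288,8.5],[43.8,-51.3,-4,0,0,-1.288,8.5],[43.8,-51.3,-4,0,0,-1.288,8.5],[43.8,-51.3,-4,0,0,-1.288,8.5],[43.8,-51.3,-4,0,0,-1.288,8.5]]]}}

```text
clock: 0.57
eef_pos: [241.8, -447.4, 243.6]
tool_rot: [-3.141, -0.0, 0.856]
force: [1.0, -0.3, -0.7]
width: 85.3
```

```bash
python3 -c "
from h import *
to([457,-35,240],1.513)"
```

```text
t 0.57 pos [ 241.8 -447.4  243.6] rot [-3.141 -0.     0.856] F [ 1.  -0.3 -0.7] M [ 0.   -0.13  0.06] w 85.3
shift [ 45.25 -10.79   0.37] rot [-0.    -0.    -0.657] rows 12.0 6.0
```

{"name": "carry_out", "arguments": {"series": [[[45.2,-10.8,0,0,0,-0.657,8.5],[45.2,-10.8,0,0,0,-0.657,8.5],[45.2,-10.8,0,0,0,-0.657,8.5],[45.2,-10.8,0,0,0,-0.657,8.5],[45.2,-10.8,0,0,0,-0.657,8.5]]]}}

```text
clock: 0.98
eef_pos: [339.1, -263.4, 243.8]
tool_rot: [3.141, 0.0, 1.48]
force: [1.8, 0.3, -0.4]
width: 84.8
```

```bash
python3 -c "
from h import *
to([457,-35,240],1.513)"
```

```text
t 0.98 pos [ 339.1 -263.4  243.8] rot [3.141 0.    1.48 ] F [ 1.8  0.3 -0.4] M [-0.01 -0.08 -0.03] w 84.8
shift [23.81  9.68  0.37] rot [ 0.     0.    -0.033] rows 7.0 1.0
```

{"name": "carry_out", "arguments": {"series": [[[23.8,9.7,0,0,0,-0.033,8.5],[23.8,9.7,0,0,0,-0.033,8.5],[23.8,9.7,0,0,0,-0.033,8.5],[23.8,9.7,0,0,0,-0.033,8.5],[23.8,9.7,0,0,0,-0.033,8.5]]]}}

```text
clock: 1.4
eef_pos: [435.9, -78.9, 243.7]
tool_rot: [3.141, 0.0, 1.507]
force: [1.4, -0.8, -0.4]
width: 85.1
```

{"name": "carry_out", "arguments": {"series": [[[2.5,1,0.4,0,0,0,8.5],[2.5,1,0.4,0,0,0,8.5],[2.5,1,0.4,0,0,0,8.5]]]}}

```text
clock: 1.65
eef_pos: [447.2, -54.8, 239.4]
tool_rot: [-3.141, -0.0, 1.512]
force: [-1.5, -0.9, 0.1]
width: 85.1
```

```bash
cat >> h.py <<'E'
def wrist(name):
    from cell import read_state,get_image
    s=read_state();d=get_image("wrist");d["pos"]=s["eef_pos"];d["rot"]=s["tool_rot"]
    np.savez(name+".npz",**d);cv2.imwrite(f"pics/{name}.png",d["img"]);return d
def wT(d):
    T=np.eye(4);T[:3,:3]=Rn.from_euler('xyz',d["rot"]).as_matrix();T[:3,3]=d["pos"];return T@d["T_tool_cam"]
def wray(d,u,v,h):
    K=d["mtx"];a=(u-K[0,2])/K[0,0];b=(v-K[1,2])/K[1,1];r=np.hypot(a,b)+1e-12
    T=wT(d);q=T[:3,:3]@np.array([np.sin(r)*a/r,np.sin(r)*b/r,np.cos(r)]);return T[:3,3]+q*(h-T[2,3])/q[2]
def wpix(d,p):
    T=wT(d);q=T[:3,:3].T@(np.array(p)-T[:3,3]);r=np.arctan2(np.hypot(q[0],q[1]),q[2]);n=np.hypot(q[0],q[1])
    return d["mtx"][:2,2]+d["mtx"][0,0]*r*q[:2]/n
E
python3 -c "
from h import *
to([457,-35,240],1.513)
d=wrist('w1');print(wpix(d,[457,-35,82]))"
```

```text
t 1.65 pos [447.2 -54.8 239.4] rot [-3.141 -0.     1.512] F [-1.5 -0.9  0.1] M [-0.03 -0.01  0.04] w 85.1
shift [ 2.03  0.86 -0.06] rot [-0.001 -0.    -0.001] rows 1.0 1.0
[327.57891853 198.17714357]
```

View pics/w1.png

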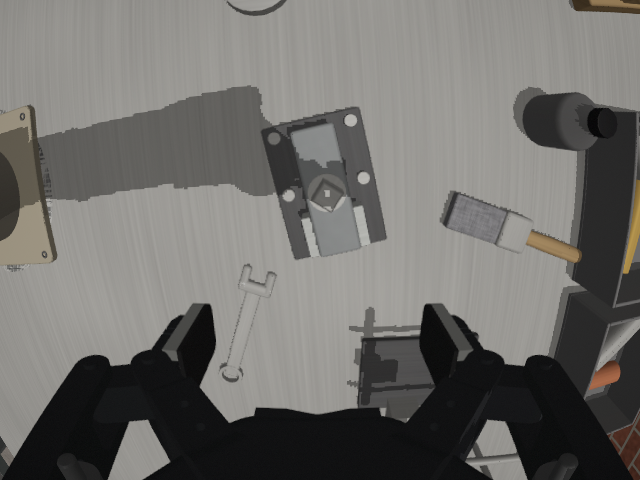

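```bash
python3 - <<'E'
from h import *
d=np.load('w1.npz');c=d['img'][160:230,290:370];cv2.imwrite('pics/w1c.png',cv2.convertScaleAbs(cv2.resize(c,(800,600)[:2] if 0 else (640,560),interpolation=cv2.INTER_CUBIC),alpha=1.8))
E
```

```text
(no output)
```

View pics/w1c.png

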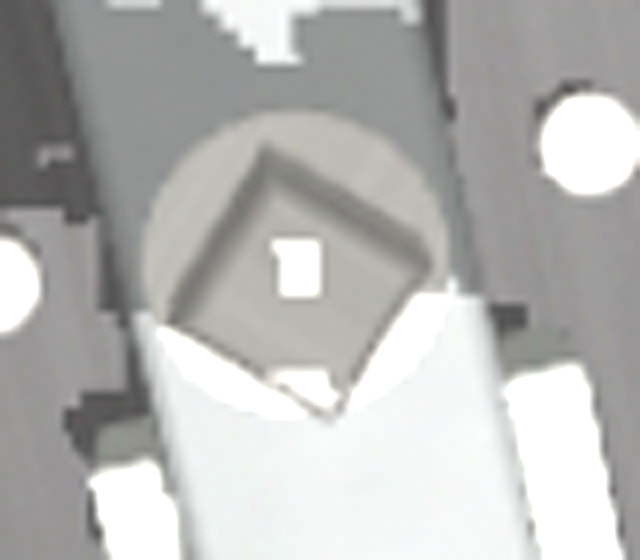

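```bash
python3 - <<'E'
from h import *
d=np.load('w1.npz')
C=np.array([[265,150],[430,270],[335,418],[172,318]])/8+[290,160]-0.4
W=np.array([wray(d,u,v,78)[:2] for u,v in C]);print(W.round(1),W.mean(0))
for i in range(4):
    e=W[(i+1)%4]-W[i];print(np.linalg.norm(e).round(1),(np.arctan2(e[1],e[0])%(np.pi/2)).round(3))
# washer circle: crop centre (297,262) r153 -> z 58
print(wray(d,297/8+290-.4,262/8+160-.4,58))
# strap long sides in crop: left edge (60,20)->(190,540); right edge (425,20)->(525,540), z? strap top ~58
for a,b in(((60,20),(190,540)),((430,20),(530,540))):
    p=wray(d,a[0]/8+290,a[1]/8+160,56);q=wray(d,b[0]/8+290,b[1]/8+160,56);e=q-p;print("strap",np.arctan2(e[1],e[0]))
# base plate corners px
B=[(262,129),(356,107),(386,239),(297,259)]
W=np.array([wray(d,u,v,12)[:2] for u,v in B]);print(W.round(1),W.mean(0))
for i in range(4):
    e=W[(i+1)%4]-W[i];print(np.linalg.norm(e).round(1),(np.arctan2(e[1],e[0])%(np.pi/2)).round(3))
E
```

```text
[[454.  -18.9]
 [470.3 -32.4]
 [459.7 -47.5]
 [443.4 -35.9]] [456.84551437 -33.6964688 ]
21.2 0.884
18.5 0.961
20.1 0.955
20.0 1.014
[456.93189982 -34.14943258  58.        ]
strap -1.3937082463879118
strap -1.422333763737102
[[ 397.4   26.1]
 [ 491.    42.3]
 [ 517.4  -94.4]
 [ 422.7 -111.1]] [457.11247406 -34.23876119]
94.9 0.172
139.2 0.191
96.2 0.174
139.5 0.182
```

```bash
python3 -c "
from h import *
to([527,-276,310],1.513)"
```

```text
t 1.7 pos [446.6 -56.4 239.4] rot [-3.14   0.     1.509] F [-0.8 -0.4  0. ] M [ 0.01  0.06 -0.02] w 85.1
shift [-21.42   9.38  -7.07] rot [-0.001  0.    -0.004] rows 6.0 1.0
```

{"name": "carry_out", "arguments": {"series": [[[-6,2,-7,0,0,0,8.5],[-21.4,9.4,-7,0,0,0,8.5],[-21.4,9.4,-7,0,0,0,8.5],[-21.4,9.4,-7,0,0,0,8.5],[-21.4,9.4,-7,0,0,0,8.5]]]}}

```text
clock: 2.12
eef_pos: [511.0, -240.6, 302.3]
tool_rot: [-3.141, 0.001, 1.504]
force: [1.8, 1.3, -0.5]
width: 85.0
```

```bash
python3 -c "
from h import *
to([527,-276,310],1.513)"
```

```text
t 2.12 pos [ 511.  -240.6  302.3] rot [-3.141e+00  1.000e-03  1.504e+00] F [ 1.8  1.3 -0.5] M [ 0.03 -0.06  0.02] w 85.0
shift [-3.42  1.83 -0.77] rot [-0.001  0.001 -0.009] rows 1.0 1.0
```

{"name": "carry_out", "arguments": {"series": [[[0,0,0,0,0,0,8.5],[0,0,0,0,0,0,8.5]]]}}

```text
clock: 2.28
eef_pos: [510.9, -241.1, 301.2]
tool_rot: [-3.141, 0.001, 1.499]
force: [-0.3, 0.1, 0.5]
width: 85.4
```

```bash
python3 -c "
from h import *
to([527,-276,310],1.513)
d=wrist('w2');print(wpix(d,[529,-276,225]))"
```

```text
t 2.28 pos [ 510.9 -241.1  301.2] rot [-3.141e+00  1.000e-03  1.499e+00] F [-0.3  0.1  0.5] M [0.07 0.01 0.  ] w 85.4
shift [-3.37  1.85 -0.88] rot [-0.001  0.001 -0.014] rows 1.0 1.0
[348.12649021 302.118761  ]
```

View pics/w2.png

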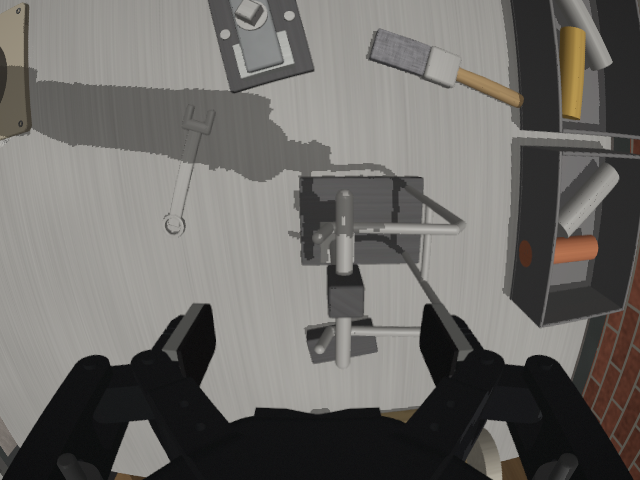

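```bash
python3 - <<'E'
from h import *
d=np.load('w2.npz');c=d['img'][180:380,280:430];cv2.imwrite('pics/w2c.png',cv2.convertScaleAbs(cv2.resize(c,(450,600),interpolation=cv2.INTER_CUBIC),alpha=2.2))
E
```

```text
(no output)
```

View pics/w2c.png

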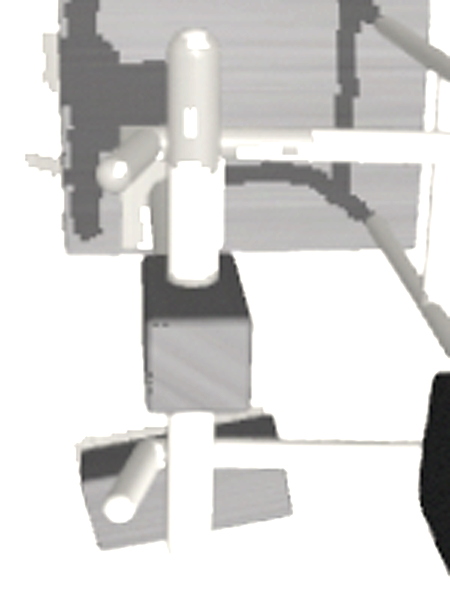

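```bash
python3 - <<'E'
from h import *
d=np.load('w2.npz')
C=np.array([[148,320],[249,318],[249,409],[147,411]])/3+[280,180]-.3
W=np.array([wray(d,u,v,225)[:2] for u,v in C]);print(W.round(1),W.mean(0))
for i in range(4):
    e=W[(i+1)%4]-W[i];print(np.linalg.norm(e).round(1),np.arctan2(e[1],e[0]).round(3))
# bar ends axis line, z 206 top ridge approx
for (u,v) in ((195,32),(192,552),):
    print(wray(d,u/3+280,v/3+180,200))
to([528,-276.5,184],1.51)
E
```

```text
[[ 517.2 -263.7]
 [ 538.9 -264.9]
 [ 538.4 -287.3]
 [ 515.7 -285.9]] [ 527.52431342 -275.46208422]
21.8 -0.055
22.4 -1.592
22.8 3.083
22.2 1.503
[ 531.98647728 -206.90066456  200.        ]
[ 525.29128407 -344.17972283  200.        ]
t 2.33 pos [ 510.8 -238.4  301.1] rot [-3.14  -0.     1.503] F [-0.   1.2  0.9] M [0.02 0.01 0.03] w 85.2
shift [-3.69  1.99 11.7 ] rot [-0.002 -0.    -0.007] rows 3.0 1.0
```

{"name": "carry_out", "arguments": {"series": [[[-3.6,2.0,0,0,0,-0.012,8.5],[-3.6,2.0,2,0,0,-0.012,8.5],[-3.6,2.0,4,0,0,-0.012,8.5],[-3.6,2.0,4,0,0,-0.012,8.5]]]}}

```text
clock: 2.67
eef_pos: [526.7, -272.1, 257.8]
tool_rot: [-3.134, -0.003, 1.52]
force: [-0.8, 1.0, 0.1]
width: 85.1
```

```bash
python3 -c "
from h import *
to([528,-275.7,184],1.516)"
```

```text
t 2.67 pos [ 526.7 -272.1  257.8] rot [-3.134e+00 -3.000e-03  1.520e+00] F [-0.8  1.   0.1] M [0.01 0.05 0.  ] w 85.1
shift [-0.38  0.21  7.38] rot [-0.008 -0.003  0.004] rows 2.0 1.0
```

{"name": "carry_out", "arguments": {"series": [[[-0.2,0.1,2.5,0,0,0,8.5],[-0.2,0.1,5,0,0,0,8.5],[-0.2,0.1,7.2,0,0,0,8.5],[-0.2,0.1,7.2,0,0,0,8.5],[-0.2,0.1,7.2,0,0,0,8.5]]]}}

```text
clock: 3.08
eef_pos: [530.3, -274.6, 189.9]
tool_rot: [-3.14, -0.001, 1.521]
force: [-0.5, 0.2, 0.1]
width: 84.8
```

```bash
python3 -c "
from h import *
to([528,-275.7,184],1.516)
d=wrist('w3')
to([528,-275.7,184],1.516)"
```

```text
t 3.08 pos [ 530.3 -274.6  189.9] rot [-3.140e+00 -1.000e-03  1.521e+00] F [-0.5  0.2  0.1] M [0.01 0.   0.02] w 84.8
shift [-0.12 -0.23  0.59] rot [-0.002 -0.001  0.005] rows 1.0 1.0
t 3.13 pos [ 531.4 -275.1  191. ] rot [3.141 0.    1.521] F [ 0.5 -0.4  0.1] M [ 0.02  0.01 -0.02] w 85.3
shift [-0.07 -0.34  0.7 ] rot [0.001 0.    0.005] rows 1.0 1.0
```

View pics/w3.png

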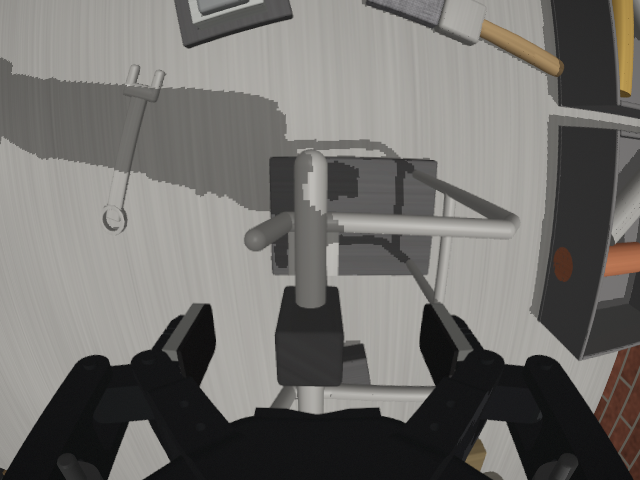

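{"name": "carry_out", "arguments": {"series": [[[-0.1,-0.28,0.6,0,0,0,8.5],[-0.1,-0.28,0.6,0,0,0,8.5],[-0.1,-0.28,0.6,0,0,0,2.0],[-0.1,-0.28,0.6,0,0,0,1.5],[-0.1,-0.28,0.6,0,0,0,1.5]]]}}

```text
clock: 3.55
eef_pos: [528.4, -276.7, 184.2]
tool_rot: [3.141, 0.0, 1.52]
force: [0.8, 1.0, -0.0]
width: 50.6
```

{"name": "carry_out", "arguments": {"series": [[[0,0,0,0,0,0,1.5],[0,0,0,0,0,0,1.5],[0,0,0,0,0,0,1.5],[0,0,0,0,0,0,1.5],[0,0,0,0,0,0,1.5]]]}}

```text
clock: 3.97
eef_pos: [528.4, -276.7, 183.9]
tool_rot: [3.141, 0.0, 1.52]
force: [0.6, -0.4, 2.6]
width: 23.3
```

```bash
python3 -c "
from h import *
to([528,-275.7,184],1.516)
d=wrist('w4')
to([528,-275.7,184],1.516)"
```

```text
t 3.97 pos [ 528.4 -276.7  183.9] rot [3.141 0.    1.52 ] F [ 0.6 -0.4  2.6] M [-0.03 -0.03 -0.02] w 23.3
shift [ 0.1  -0.05 -0.01] rot [0.001 0.    0.004] rows 1.0 1.0
t 4.02 pos [ 528.4 -276.7  183.9] rot [3.141 0.    1.52 ] F [ 0. -1.  3.] M [-0.08  0.03 -0.05] w 23.2
shift [ 0.1  -0.05 -0.01] rot [0.001 0.    0.004] rows 1.0 1.0
```

View pics/w4.png

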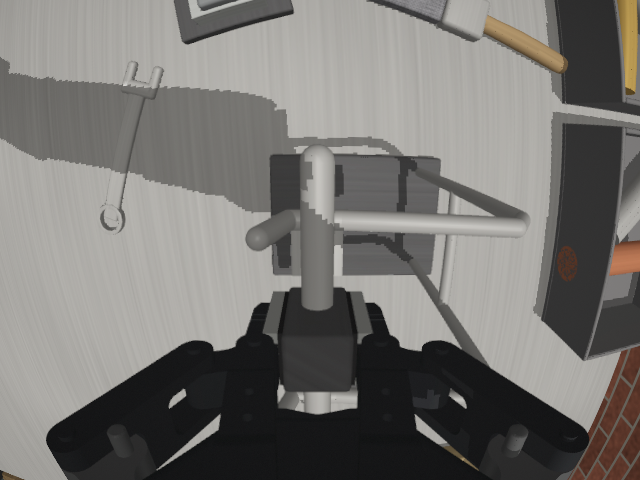

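{"name": "carry_out", "arguments": {"series": [[[0,0,-1,0,0,0,1.5],[0,0,-2,0,0,0,1.5],[0,0,-3.2,0,0,0,1.5],[0,0,-4.5,0,0,0,1.5],[0,0,-5,0,0,0,1.5]]]}}

```text
clock: 4.43
eef_pos: [528.7, -276.6, 235.5]
tool_rot: [3.14, 0.001, 1.52]
force: [1.1, -0.6, -4.8]
width: 23.3
```

```bash
python3 -c "
from h import *
to([400,-270,236],1.516)
d=wrist('w5')"
```

```text
t 4.43 pos [ 528.7 -276.6  235.5] rot [3.14e+00 1.00e-03 1.52e+00] F [ 1.1 -0.6 -4.8] M [ 0.01 -0.12 -0.  ] w 23.3
shift [  0.   -12.89  -0.07] rot [0.002 0.001 0.004] rows 4.0 1.0
```

View pics/w5.png

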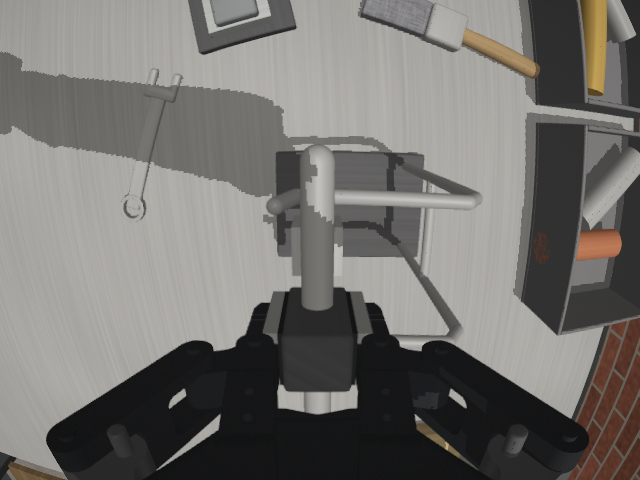

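{"name": "carry_out", "arguments": {"series": [[[0,-1.2,0,0,0,0,1.5],[0,-3.5,0,0,0,0,1.5],[0,-6,0,0,0,0,1.5],[0,-8.5,0,0,0,0,1.5],[0,-10,0,0,0,0,1.5]]]}}

```text
clock: 4.9
eef_pos: [424.3, -271.0, 232.8]
tool_rot: [-3.137, -0.001, 1.519]
force: [0.2, -0.5, -5.2]
width: 23.4
```

```bash
python3 -c "
from h import *
to([456.9,-34,236],2.524)"
```

```text
t 4.9 pos [ 424.3 -271.   232.8] rot [-3.137e+00 -1.000e-03  1.519e+00] F [ 0.2 -0.5 -5.2] M [ 0.05  0.05 -0.01] w 23.4
shift [23.84  2.03 -0.31] rot [-0.004 -0.003 -1.005] rows 6.0 9.0
```

{"name": "carry_out", "arguments": {"series": [[[1.5,0.1,0,0,0,-0.1,1.5],[4,0.3,0,0,0,-0.22,1.5],[7,0.6,0,0,0,-0.34,1.5],[10,0.8,0,0,0,-0.46,1.5],[13,1.1,0,0,0,-0.58,1.5]]]}}

```text
clock: 5.32
eef_pos: [445.2, -141.0, 233.5]
tool_rot: [-3.141, -0.0, 2.105]
force: [0.5, -0.5, -5.2]
width: 23.5
```

```bash
python3 -c "
from h import *
to([456.9,-34,236],2.524)"
```

```text
t 5.32 pos [ 445.2 -141.   233.5] rot [-3.141 -0.     2.105] F [ 0.5 -0.5 -5.2] M [ 0.01 -0.03  0.01] w 23.5
shift [ 8.61  6.46 -0.25] rot [-0.001 -0.    -0.419] rows 3.0 4.0
```

{"name": "carry_out", "arguments": {"series": [[[2.4,1.8,-0.1,0,0,-0.1,1.5],[4.6,3.5,-0.2,0,0,-0.2,1.5],[6.8,5.1,-0.3,0,0,-0.3,1.5],[8.2,6.1,-0.3,0,0,-0.38,1.5],[8.6,6.5,-0.3,0,0,-0.42,1.5]]]}}

```text
clock: 5.73
eef_pos: [458.4, -31.4, 236.9]
tool_rot: [3.14, -0.001, 2.528]
force: [0.0, -0.5, -4.4]
width: 23.2
```

{"name": "carry_out", "arguments": {"series": [[[0,0,0,0,0,0,1.5],[0,0,0,0,0,0,1.5],[0,0,0,0,0,0,1.5]]]}}

```text
clock: 5.98
eef_pos: [458.2, -36.9, 236.3]
tool_rot: [-3.14, -0.0, 2.516]
force: [-0.2, -0.1, -4.7]
width: 23.3
```

```bash
python3 -c "
from h import *
to([456.9,-34,236],2.524)
d=wrist('w6')
to([456.9,-34,236],2.524)
from cell import get_image
for n in('scene','top'):
    e=get_image(n);np.savez(n+'1.npz',**e)
s=np.load('scene1.npz')['img'][170:300,220:370];t=np.load('top1.npz')['img'][220:330,270:400]
a=cv2.resize(s,(400,347),interpolation=2);b=cv2.resize(t,(400,338),interpolation=2)
cv2.imwrite('pics/c6.png',cv2.convertScaleAbs(np.hstack([a[:338],b]),alpha=1.8))
"
```

```text
t 5.98 pos [458.2 -36.9 236.3] rot [-3.14  -0.     2.516] F [-0.2 -0.1 -4.7] M [-0.01  0.02  0.04] w 23.3
shift [0.27 0.16 0.03] rot [-0.002 -0.    -0.008] rows 1.0 1.0
t 6.03 pos [458.2 -36.9 236.4] rot [-3.14  -0.     2.516] F [ 0.  -0.1 -3.7] M [ 0.01 -0.   -0.04] w 23.2
shift [0.28 0.16 0.04] rot [-0.001 -0.    -0.008] rows 1.0 1.0
```

View pics/w6.png

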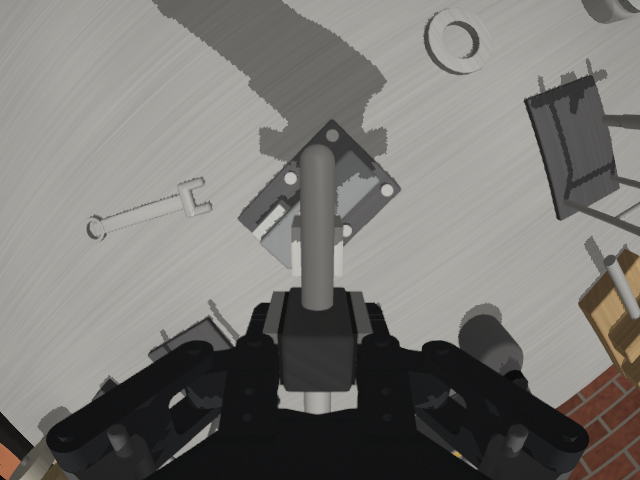

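View pics/c6.png

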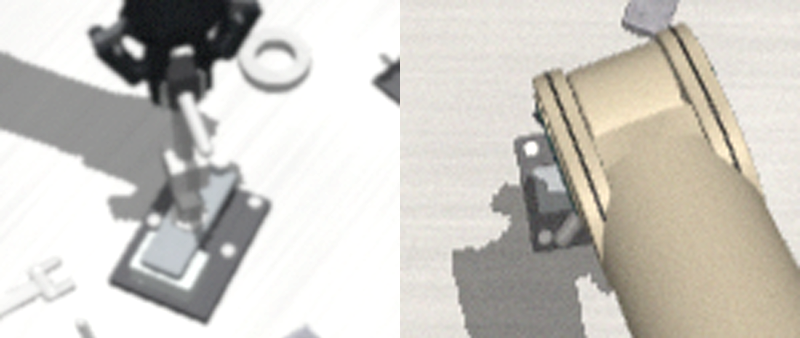

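{"name": "carry_out", "arguments": {"series": [[[0.25,0.15,0.5,0,0,-0.008,1.5],[0.25,0.15,1.5,0,0,-0.008,1.5],[0.25,0.15,2.5,0,0,-0.008,1.5],[0.25,0.15,3.2,0,0,-0.008,1.5],[0.25,0.15,3.4,0,0,-0.008,1.5]]]}}

```text
clock: 6.55
eef_pos: [456.2, -32.6, 200.8]
tool_rot: [-3.14, -0.003, 2.528]
force: [-0.9, -0.4, -5.5]
width: 23.4
```

{"name": "carry_out", "arguments": {"series": [[[0,0,0,0,0,0,1.5],[0,0,0,0,0,0,1.5]]]}}

```text
clock: 6.72
eef_pos: [457.5, -32.3, 202.5]
tool_rot: [3.142, -0.0, 2.528]
force: [-0.0, -0.1, -5.5]
width: 23.4
```

```bash
python3 -c "
from h import *
to([456.9,-34.2,196],2.524)
d=wrist('w7')
c=d['img'][140:300,240:400];cv2.imwrite('pics/w7c.png',cv2.convertScaleAbs(cv2.resize(c,(600,600),interpolation=2),alpha=1.6))
to([456.9,-34.2,196],2.524)
from cell import get_image
e=get_image('scene');np.savez('scene2.npz',**e)
cv2.imwrite('pics/c7.png',cv2.convertScaleAbs(cv2.resize(e['img'][190:290,240:340],(500,500),interpolation=2),alpha=1.8))
"
```

```text
t 6.72 pos [457.5 -32.3 202.5] rot [ 3.142 -0.     2.528] F [-0.  -0.1 -5.5] M [ 0.03 -0.05 -0.02] w 23.4
shift [-0.06 -0.19  0.65] rot [ 0.    -0.     0.004] rows 1.0 1.0
t 6.77 pos [457.7 -32.3 202.7] rot [3.141 0.    2.528] F [ 0.4 -0.1 -5.4] M [ 0.02 -0.01  0.04] w 23.3
shift [-0.04 -0.2   0.67] rot [0.    0.    0.004] rows 1.0 1.0
```

View pics/w7c.png

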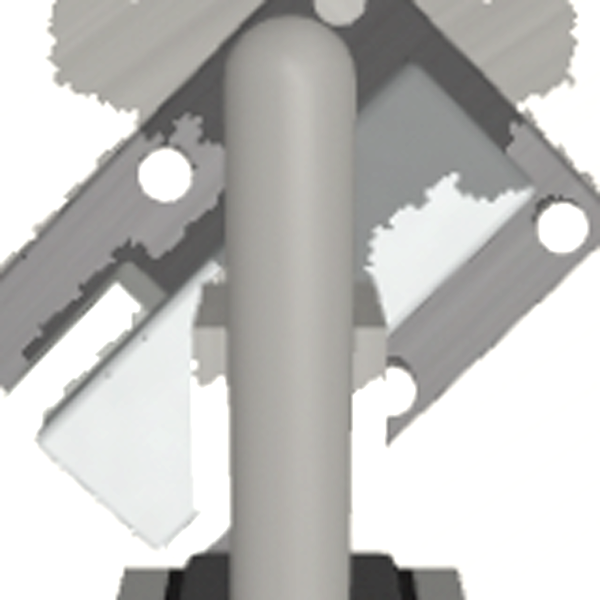

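View pics/c7.png

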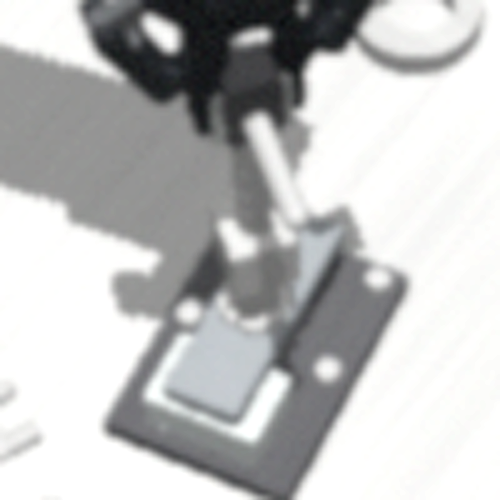

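{"name": "carry_out", "arguments": {"series": [[[0,-0.18,0.2,0,0,0,1.5],[-0.05,-0.18,0.4,0,0,0,1.5],[-0.05,-0.18,0.6,0,0,0,1.5],[-0.05,-0.18,0.8,0,0,0,1.5],[-0.05,-0.18,1.0,0,0,0,1.5]]]}}

```text
clock: 7.23
eef_pos: [456.8, -34.2, 192.5]
tool_rot: [3.142, 0.0, 2.528]
force: [-0.1, 0.5, -5.4]
width: 23.3
```

```bash
python3 -c "
from h import *
to([456.9,-34.2,176],2.524)"
```

```text
t 7.23 pos [456.8 -34.2 192.5] rot [3.142 0.    2.528] F [-0.1  0.5 -5.4] M [ 0.02 -0.06 -0.02] w 23.3
shift [-0.    0.01  1.65] rot [0.    0.    0.004] rows 1.0 1.0
```

{"name": "carry_out", "arguments": {"series": [[[0,0,0.2,0,0,0,1.5],[0,0,0.4,0,0,0,1.5],[0,0,0.6,0,0,0,1.5]]]}}

```text
clock: 7.48
eef_pos: [456.8, -34.2, 186.4]
tool_rot: [3.142, -0.0, 2.528]
force: [0.2, -0.2, -5.3]
width: 23.3
```

```bash
python3 -c "
from h import *
to([456.9,-34.2,176],2.524)"
```

```text
t 7.48 pos [456.8 -34.2 186.4] rot [ 3.142 -0.     2.528] F [ 0.2 -0.2 -5.3] M [ 0.04 -0.03 -0.01] w 23.3
shift [-0.01  0.01  1.04] rot [ 0.    -0.     0.004] rows 1.0 1.0
```

{"name": "carry_out", "arguments": {"series": [[[0,0,0.25,0,0,0,1.5],[0,0,0.5,0,0,0,1.5],[0,0,0.75,0,0,0,1.5],[0,0,0.95,0,0,0,1.5],[0,0,1.05,0,0,0,1.5]]]}}

```text
clock: 7.9
eef_pos: [456.9, -34.2, 176.2]
tool_rot: [-3.141, 0.0, 2.528]
force: [-1.8, -1.4, 7.8]
width: 23.0
```

```bash
python3 -c "
from h import *
to([456.9,-34.2,176],2.524)"
```

```text
t 7.9 pos [456.9 -34.2 176.2] rot [-3.141  0.     2.528] F [-1.8 -1.4  7.8] M [-0.12  0.72  0.05] w 23.0
shift [-0.    0.    0.02] rot [-0.     0.     0.004] rows 1.0 1.0
```

{"name": "carry_out", "arguments": {"series": [[[0,0,-0.05,0,0,0,1.5],[0,0,-0.05,0,0,0,1.5],[0,0,-0.05,0,0,0.05,1.5],[0,0,-0.05,0,0,0.12,1.5],[0,0,-0.05,0,0,0.2,1.5]]]}}

```text
clock: 8.32
eef_pos: [456.5, -34.3, 176.5]
tool_rot: [-3.141, -0.0, 2.325]
force: [-0.5, 0.2, -5.6]
width: 23.3
```

```bash
python3 -c "
from h import *
to([456.9,-34.2,176],1.749)"
```

```text
t 8.32 pos [456.5 -34.3 176.5] rot [-3.141 -0.     2.325] F [-0.5  0.2 -5.6] M [-0.04  0.19  0.4 ] w 23.3
shift [-0.02  0.04  0.05] rot [-0.001 -0.     0.576] rows 1.0 5.0
```

Screw friction shows (0.4 N m). Continue turning.

{"name": "carry_out", "arguments": {"series": [[[0,0,0,0,0,0.1,1.5],[0,0,0,0,0,0.2,1.5],[0,0,0,0,0,0.3,1.5],[0,0,0,0,0,0.38,1.5],[0,0,0,0,0,0.44,1.5]]]}}

```text
clock: 8.73
eef_pos: [456.7, -34.2, 176.5]
tool_rot: [-3.141, 0.0, 1.886]
force: [-0.2, -0.1, -6.3]
width: 23.4
```

```bash
python3 -c "
from h import *
to([456.9,-34.2,176],1.749)"
```

```text
t 8.73 pos [456.7 -34.2 176.5] rot [-3.141  0.     1.886] F [-0.2 -0.1 -6.3] M [-0.1   0.01  0.42] w 23.4
shift [-0.01  0.02  0.05] rot [-0.     0.     0.137] rows 1.0 2.0
```

{"name": "carry_out", "arguments": {"series": [[[0,0,0,0,0,0.04,1.5],[0,0,0,0,0,0.08,1.5],[0,0,0,0,0,0.11,1.5],[0,0,0,0,0,0.14,1.5],[0,0,0,0,0,0.16,1.5]]]}}

```text
clock: 9.15
eef_pos: [456.7, -34.2, 176.5]
tool_rot: [-3.142, 0.0, 1.727]
force: [0.7, -0.6, -7.0]
width: 23.2
```

```bash
python3 -c "
from h import *
to([456.9,-34.2,176],1.749)"
```

```text
t 9.15 pos [456.7 -34.2 176.5] rot [-3.142  0.     1.727] F [ 0.7 -0.6 -7. ] M [-0.14 -0.08  0.38] w 23.2
shift [-0.    0.02  0.05] rot [-0.     0.    -0.022] rows 1.0 1.0
```

{"name": "carry_out", "arguments": {"series": [[[0,0,0,0,0,0.03,1.5],[0,0,0,0,0,0.06,1.5],[0,0,0,0,0,0.08,1.5],[0,0,0,0,0,0.08,1.5]]]}}

```text
clock: 9.48
eef_pos: [456.8, -34.2, 176.5]
tool_rot: [-3.142, 0.0, 1.646]
force: [0.8, -0.2, -8.3]
width: 23.3
```

```bash
python3 -c "
from h import *
to([456.9,-34.2,176],1.749)"
```

```text
t 9.48 pos [456.8 -34.2 176.5] rot [-3.142  0.     1.646] F [ 0.8 -0.2 -8.3] M [-0.14 -0.17  0.21] w 23.3
shift [-0.    0.01  0.05] rot [-0.     0.    -0.103] rows 1.0 1.0
```

```bash
python3 -c "
from h import *
d=wrist('w8');to([456.9,-34.2,176],1.749)"
```

```text
t 9.53 pos [456.8 -34.2 176.6] rot [-3.142 -0.     1.647] F [ 0.1 -0.1 -8.6] M [-0.17 -0.17  0.27] w 23.1
shift [-0.    0.01  0.06] rot [-0.    -0.    -0.102] rows 1.0 1.0
```

View pics/w8.png

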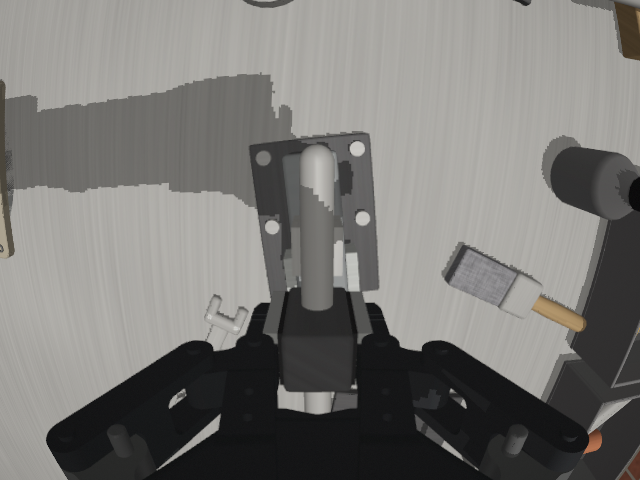

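{"name": "carry_out", "arguments": {"series": [[[0,0,0,0,0,0.02,1.5],[0,0,0,0,0,0.04,1.5],[0,0,0,0,0,0.04,1.5]]]}}

```text
clock: 9.78
eef_pos: [456.8, -34.2, 176.5]
tool_rot: [-3.142, -0.0, 1.606]
force: [0.8, -1.1, -10.5]
width: 23.5
```

```bash
python3 -c "
from h import *
to([456.9,-34.2,176],1.749)"
```

```text
t 9.78 pos [456.8 -34.2 176.5] rot [-3.142 -0.     1.606] F [  0.8  -1.1 -10.5] M [-0.11 -0.21  0.3 ] w 23.5
shift [0.   0.02 0.05] rot [-0.    -0.    -0.143] rows 1.0 2.0
```

{"name": "carry_out", "arguments": {"series": [[[0,0,0.03,0,0,0.01,1.5],[0,0,0.03,0,0,0.02,1.5],[0,0,0.03,0,0,0.03,1.5]]]}}

```text
clock: 10.03
eef_pos: [456.8, -34.2, 176.5]
tool_rot: [3.141, 0.0, 1.577]
force: [0.3, -1.2, -6.1]
width: 23.2
```

```bash
python3 -c "
from h import *
to([456.9,-34.2,176],1.749)"
```

```text
t 10.03 pos [456.8 -34.2 176.5] rot [3.141 0.    1.577] F [ 0.3 -1.2 -6.1] M [-0.16 -0.    0.32] w 23.2
shift [0.   0.01 0.05] rot [ 0.     0.    -0.172] rows 1.0 2.0
```

{"name": "carry_out", "arguments": {"series": [[[0,0,0,0,0,0.015,1.5],[0,0,0,0,0,0.03,1.5],[0,0,0,0,0,0.03,1.5]]]}}

```text
clock: 10.28
eef_pos: [456.8, -34.2, 176.5]
tool_rot: [3.141, 0.0, 1.548]
force: [-0.9, -1.4, -4.5]
width: 23.4
```

```bash
python3 -c "
from h import *
to([456.9,-34.2,176],1.749)
d=wrist('w9')
c=d['img'][100:340,220:420];cv2.imwrite('pics/w9c.png',cv2.convertScaleAbs(cv2.resize(c,(500,600),interpolation=2),alpha=1.6))
"
```

```text
t 10.28 pos [456.8 -34.2 176.5] rot [3.141 0.    1.548] F [-0.9 -1.4 -4.5] M [-0.21  0.09  0.63] w 23.4
shift [0.   0.01 0.05] rot [ 0.     0.    -0.201] rows 1.0 2.0
```

View pics/w9c.png

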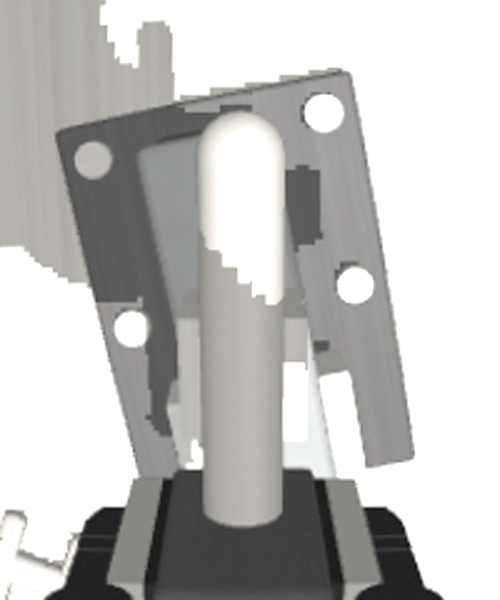

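{"name": "carry_out", "arguments": {"series": [[[0,0,0,0,0,0.01,1.5],[0,0,0,0,0,0.02,1.5],[0,0,0,0,0,0.02,1.5]]]}}

```text
clock: 10.58
eef_pos: [456.9, -34.2, 176.5]
tool_rot: [3.141, 0.0, 1.528]
force: [-0.7, -1.5, -3.4]
width: 23.3
```

```bash
python3 -c "
from h import *
to([456.9,-34.2,176],1.749)
"
```

```text
t 10.58 pos [456.9 -34.2 176.5] rot [3.141 0.    1.528] F [-0.7 -1.5 -3.4] M [-0.29  0.1   0.88] w 23.3
shift [-0.    0.    0.05] rot [ 0.     0.    -0.221] rows 1.0 2.0
```

{"name": "carry_out", "arguments": {"series": [[[0,0,0,0,0,-0.04,1.5],[0,0,0,0,0,-0.08,1.5],[0,0,0,0,0,-0.13,1.5],[0,0,0,0,0,-0.18,1.5],[0,0,0,0,0,-0.18,1.5]]]}}

```text
clock: 11.0
eef_pos: [456.9, -34.1, 176.3]
tool_rot: [3.141, -0.001, 1.706]
force: [-0.4, -0.3, -3.9]
width: 23.1
```

```bash
python3 -c "
from h import *
to([456.9,-34.2,176],1.749)
d=wrist('w10')
c=d['img'][100:340,220:420];cv2.imwrite('pics/w10c.png',cv2.convertScaleAbs(cv2.resize(c,(500,600),interpolation=2),alpha=1.6))
"
```

```text
t 11.0 pos [456.9 -34.1 176.3] rot [ 3.141e+00 -1.000e-03  1.706e+00] F [-0.4 -0.3 -3.9] M [ 0.02 -0.01 -0.02] w 23.1
shift [-0.01 -0.    0.03] rot [ 0.    -0.001 -0.043] rows 1.0 1.0
```

View pics/w10c.png

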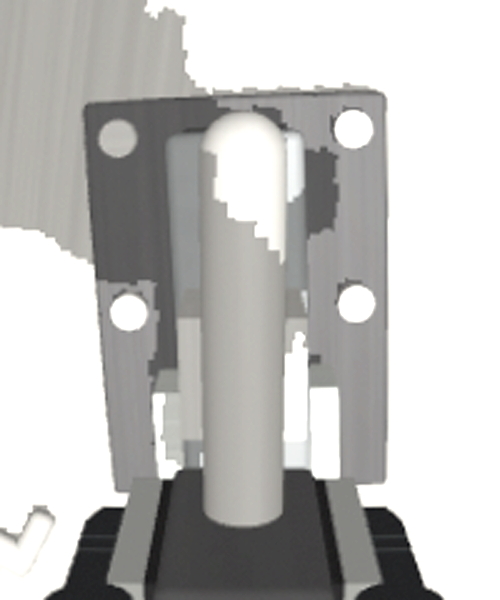

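{"name": "carry_out", "arguments": {"series": [[[0,0,0.03,0,0,0,2.2],[0,0,0.03,0,0,0,2.6],[0,0,0.03,0,0,0,3.2],[0,0,0.03,0,0,0,5],[0,0,0.03,0,0,0,7]]]}}

```text
clock: 11.47
eef_pos: [457.2, -34.2, 176.3]
tool_rot: [3.141, 0.0, 1.707]
force: [0.2, 0.5, -0.1]
width: 55.3
```

{"name": "carry_out", "arguments": {"series": [[[0,0,0,0,0,0,8.5],[0,0,0,0,0,0,8.5],[0,0,0,0,0,0,8.5]]]}}

```text
clock: 11.72
eef_pos: [456.9, -34.2, 176.1]
tool_rot: [3.141, 0.0, 1.708]
force: [0.3, 0.6, 0.3]
width: 84.7
```

```bash
python3 -c "
from h import *
to([456.9,-34.2,300],1.749)
d=wrist('w11')"
```

```text
t 11.72 pos [456.9 -34.2 176.1] rot [3.141 0.    1.708] F [0.3 0.6 0.3] M [0.   0.04 0.01] w 84.7
shift [-0.000e+00  1.000e-02 -1.239e+01] rot [ 0.     0.    -0.041] rows 3.0 1.0
```

View pics/w11.png

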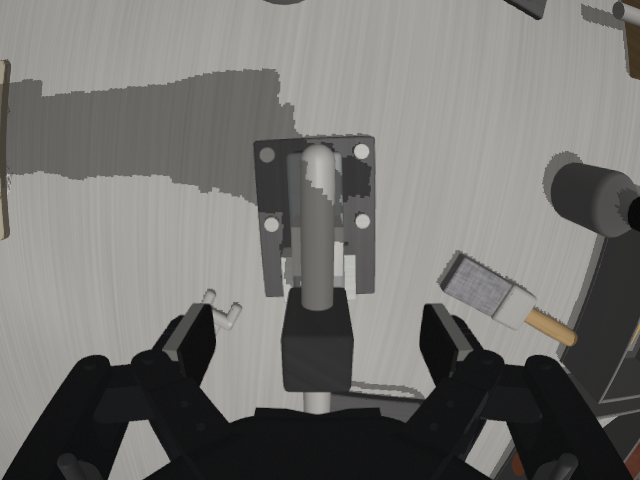

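Key released, standing with its bar parallel to the fixture. Rise straight up.

{"name": "carry_out", "arguments": {"series": [[[0,0,-2,0,0,0,8.5],[0,0,-5,0,0,0,8.5],[0,0,-8,0,0,0,8.5],[0,0,-11,0,0,0,8.5],[0,0,-14,0,0,0,8.5]]]}}

```text
clock: 12.18
eef_pos: [456.4, -34.1, 317.5]
tool_rot: [-3.141, -0.0, 1.708]
force: [0.9, 0.0, -0.2]
width: 84.8
```

{"name": "carry_out", "arguments": {"series": [[[-8,-8,-3,0,0,0,8.5],[-8,-8,-3,0,0,0,8.5],[-8,-8,-3,0,0,0,8.5],[-8,-8,-3,0,0,0,8.5],[-8,-8,-3,0,0,0,8.5]]]}}

```text
clock: 12.6
eef_pos: [387.8, -125.8, 346.6]
tool_rot: [3.141, 0.001, 1.703]
force: [1.3, -0.2, -0.1]
width: 84.6
```

```bash
python3 -c "
from h import *
from cell import get_image
d=wrist('w12')
for n in('scene','top'):
    e=get_image(n);np.savez(n+'9.npz',**e);cv2.imwrite(f'pics/{n}9.png',e['img'])
    P=cloud(e)
    m=(abs(P[...,0]-457)<90)&(abs(P[...,1]+34)<90)&(P[...,2]>165)&(P[...,2]<230)
    if m.sum()==0: print(n,'none');continue
    h=m&(P[...,2]>208);b=P[m&(P[...,2]>185)&(P[...,2]<203)][:,:2]
    print(n,m.sum(),np.median(P[h],0),P[h].min(0),P[h].max(0))
    vx,vy,cx,cy=cv2.fitLine(b.astype(np.float32),cv2.DIST_HUBER,0,.01,.01).ravel();print(np.arctan2(vy,vx)%(np.pi)-np.pi/2,cx,cy)
"
```

```text
scene 452 [457.92626432 -37.64129779 214.7336246 ] [443.88445557 -48.8913019  208.4219183 ] [470.43260717 -21.91420292 220.37670416]
0.123494506 459.532 -41.171253
top 373 [457.12865921 -32.74793926 216.86832819] [444.51380435 -46.25080841 211.0355454 ] [469.9209873  -21.2827005  221.36802908]
0.1306119 456.65576 -32.553185
```

View pics/scene9.png

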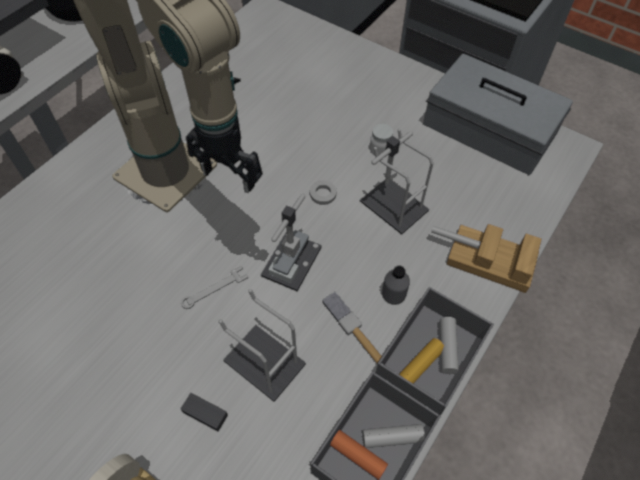

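View pics/w12.png

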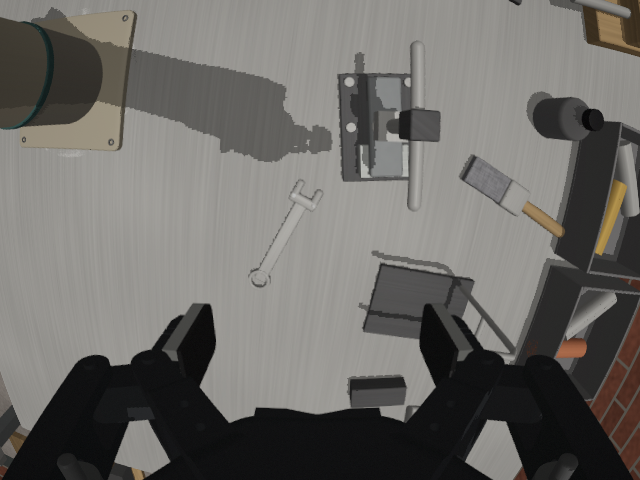

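{"name": "carry_out", "arguments": {"series": [[[0,0,0,0,0,0,8.5],[0,0,0,0,0,0,8.5],[0,0,0,0,0,0,8.5]]]}}

```text
clock: 13.0
eef_pos: [388.8, -123.6, 345.7]
tool_rot: [-3.141, -0.001, 1.71]
force: [-1.0, 0.4, 0.2]
width: 85.0
```

```bash
python3 -c "
from cell import finish_job;print(finish_job())"
```

```text
the job is handed in; nothing more can be done
None
```

The socket key is standing upright and released on the tightened screw, and I handed the job in at about 13 s of the 64 s allowed. `finish_job()` gave no verdict, so the results below are from my own checks.

**What I did:** I gripped the hub, lifted the key 52 mm off its hooks and backed it out towards -x. I lined it up with the screw head, which I measured at about 0.95 rad. The socket went down with no sign of catching on the chamfer. I then turned the key clockwise until the torque rose from about 0.35 to 0.88 N m, which I took as the stop.

**Backing off:** At the stop, my estimate put the bar about 0.2 rad past square with the fixture, right at the limit. I put this down mainly to play between socket and head. I turned the key back about 0.18 rad within that play, and the torque read zero afterwards. Then I opened the gripper and withdrew.

**Last checks:**
- **Seating:** The hub top is at a height of about 215 mm in the scene camera and 217 mm in the top camera. Fully home would be 217 mm.
- **Position:** The hub sits over the screw axis to within about 1.5 mm by the top camera. The scene camera disagreed by about 3.5 mm in y, but it showed a similar offset in y on the screw and the key at the start.
- **Alignment:** The bar is about 0.05 rad off square with the fixture, against a limit of 0.2 rad.
- **Surroundings:** The other key is still hanging and the other things on the bench look unmoved in the pictures. I did not measure their positions again.

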